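# Centre the wobbly sugar pot on its marble plinth

### The arm

A 7-joint arm with a two-finger parallel gripper is mounted at the origin on the work surface. World frame = base frame: x ahead of the robot, y to its left, z up, the work surface at z = 0. Lengths are in mm, angles in rad, forces in N, time in s.
With the tool pointing down it reaches from about 400 to 875 mm from the base axis. Payload 19.3 kg.
Tool frame: the origin (TCP) lies midway between the tips of the shut fingers; the grasp point (between the pads) lies 19 mm behind it (tcp_to_grasp is the distance from the TCP to the grasp point, in mm); z points along the fingers, y is the line along which they close (so a half turn about z gives the same grasp; the last joint's range is limited). The gripper opens to 85 mm and grips with 20 to 120 N. Pads are 22 mm wide; open, the fingers measure 114 mm over their backs; the gripper's body (76 mm by 85 mm) begins 54 mm behind the grasp point. The pads swing forward as they close: fully open they stand 13 mm farther back than shut.
Start: joints at [-1.261, 0.521, -0.036, 1.599, 0.021, 1.021, -0.113], TCP at [231.727, 580.446, 231.291] pointing down, gripper open.
Joint ranges: [-2.91, 2.91], [-0.3, 2.13], [-1.5, 1.42], [0.17, 2.43], [-1.26, 4.41], [0.16, 1.93], [-2.52, 2.52]. Speed limits (rad/s): [1.89, 1.89, 2.39, 2.39, 3.01, 3.01, 3.01].

### API

Orientations are given as a unit quaternion [w, x, y, z].
In Python, from rig import * gives the robot as it stands. The module is installed in compiled form; this text tells all that it offers.
- The arm moves only by the tool apply_moves, never from a script. Its argument "increments" is a list of rows, each an object of numbers: "x", "y", "z": the shift along the tool's x, y, z in mm; "ax", "ay", "az": the turn, a rotation vector about the tool's x, y, z in degrees; "claw": the opening, from 0 (shut) to 1 (fully open). In form: [{"x": .., "y": .., "z": .., "ax": .., "ay": .., "az": .., "claw": ..}, ...]. A call has 1 to 20 rows; each row is the pose to reach, as a shift and turn from the pose commanded when the call began, along the tool's axes at that moment; what a row does not reach only later rows make up. A row lasts 1/8 s, in which the tool goes at most 62.5 mm and 10.7 degrees, less where a joint would pass 70% of its speed; a pose out of reach is approached as far as the arm can. A call with a gripper value outside its range is refused whole. The fingers move at their own pace and stop on an object; "newtons" is the grip in N (left out, the last holds). Time passes only in rows, so rows that repeat a pose let the fingers close. It gives the time, the measured TCP pose, the force, the opening and the grip force at its end, in the units of the state.
- read_state(): the state, without advancing time (a new reading comes with each control period).
- capture(name): name is "scene" or "side" or "wrist"; returns the picture (480x640x3 uint8, blue, green, red); there is no depth.
- camera_model(name): a dict with "K" (3x3 intrinsics, pixels), "D" ([k1, k2, p1, p2, k3] as OpenCV has them; the pictures are not rectified), "pose" (4x4, takes a point from camera to world coordinates); the wrist camera has in their place "T_tool_cam" (4x4, takes a point from camera to tool coordinates, whose origin is the TCP and whose axes are the flange's). Camera axes: x right, y down, z forward; pixel columns grow to the right and rows downward; lengths in mm; the calibration is good to about 2 mm. A picture is of the moment at which its call begins: read the wrist's pose just before it. camera_model takes no time and is no camera call.
- finish_job(): hands the job in; it is judged then, once.
Trained networks look in the newest picture that a camera, given by its name, has taken for a name from the list of things; names that differ only in an ending like _2 or _b are one class to them, and where a whole thing is asked for, a point or a joint stands for the part that bears it (a point fixed in the world has none). Each returns a list of dicts, best first, with "conf" (0 to 1); they miss things now and then, are a little off and sometimes report something else, mostly with a low value. They report only what shows in the picture. A call takes as long as a camera call. They do not tell look-alikes from the thing itself.
- search_frame(camera, thing): "centre" ([x, y, z] in mm, in world coordinates, good to about 4 mm: the middle of the surface that is visible of it).
- tip_of(camera, thing): "centre" ([x, y, z] in mm, in world coordinates, good to about 4 mm: a listed point, or the origin of a listed thing).
The state is a dict: "t": time; "joint_positions": joint angles; "dq": joint speeds; "joint_efforts": joint torques, N m; "ee_pos": TCP position; "ee_rot": TCP orientation; "wrist_force": force on the tool from outside, world axes, zero at the start; "moment": the same for the moment, N m; "grip_width": finger opening in mm; "finger_force": force on a finger pad.
Only numpy, scipy, OpenCV 4.12 (cv2) and the standard library are available. Lean on these libraries where they do the work, as an engineer would, in place of code of your own. Each camera call takes 0.05 s, during which the arm holds its last target. There are 200 camera calls.

### The job

The little blue sugar pot has been left off-centre on its round marble plinth. Do not grip or lift it: with light taps of the fingertips, push it sideways until it stands upright in the middle of the plinth, then move away. Do not tip it or knock it off, and leave the plinth and the other things on the counter where they are.

Things in the scene. Friction and masses are not known exactly. Their poses are not given: they have to be found in the camera images.
- plinth_top (a point): centre of the flat top face of the white marble plinth, 45 mm above the counter. The plinth is a loose upright disc 100 mm in diameter, 45 mm high, about 1.1 kg, standing on the counter. A thin flush brass ring of 72 mm diameter is inlaid in its top, concentric with it. z points up; the yaw means nothing.
- pot_foot (a point): centre of the underside of the sugar pot, which stands on the plinth and starts 16 to 26 mm off its centre. z is the pot's axis, up when it stands. Flat foot 32 mm in diameter. The widest part is a belly 51 mm in diameter at 18 to 23 mm above the foot, so an upright fingertip beside the pot meets the belly. Above, it tapers to 34 mm at 44 mm; lid rim 37 mm in diameter; 13 mm ball knob on top.
- pot: the whole sugar pot; same origin and axes as point pot_foot. One solid piece, round about its axis, blue ceramic with brass lid rim and knob, 68.5 mm tall, about 0.16 kg. Pushed slowly at the belly it slides (friction about 0.6) and stops when the push stops; pushed at the lid or knob it tips over.
- canister: frosted date canister, loose, 104 mm in diameter, 128 mm tall, origin under its centre; on the counter to the right. Leave alone.
- tray: rectangular steel tray, loose, 200 x 280 mm (its x, y), 16 mm high, 4 mm thick floor, origin under its centre; on the counter to the left. Leave alone.
- cup_a: white handleless cup standing in the tray, 58 mm in diameter at the rim, 50 mm tall, origin under its centre. Leave alone.
- cup_b: a second such cup in the tray. Leave alone.
- cup_stack: three such cups nested in one another, 78 mm tall, 58 mm in diameter, origin under its centre; on the counter to the right of the plinth. Leave alone.
Things that resemble listed ones, but are neither listed nor needed, are in the scene too. There is more than one size of the part that bears plinth_top; the job needs the smaller. Leave any orange look-alike of the pot alone.

How it is judged:
By the outcome, as a careful person would: the job done as asked, in the order asked, and still so for the second after the job is handed in, with the robot touching nothing.
It also fails if it takes over 51 s, if anything falls off the work surface, if the arm or the gripper's body presses on something with over 40 N, if the wrist force passes 120 N, or if a joint passes its speed limit or range.

## Working session

There is one attempt and no reset: what is moved stays moved. The work goes in short steps, Python scripts to look and compute and a tool call to move; the robot and the scene stay as the last step left them, time stands still between calls to the robot, and variables do not carry over. Pictures are saved under pics/ and viewed, at most 13 in all, crops included, and the job is handed in when it is done.

Besides the shell and the picture viewer there is one more tool, called after "Call:" as name(argument=value, ...), one argument or row to a line, values as JSON. apply_moves: Moves the arm, as the interface text tells. Its arguments: {"type":"object","properties":{"increments":{"type":"array","items":{"type":"object","properties":{"x":{"type":"number"},"y":{"type":"number"},"z":{"type":"number"},"ax":{"type":"number"},"ay":{"type":"number"},"az":{"type":"number"},"claw":{"type":"number"}}}},"newtons":{"type":"number"}},"required":["increments"]}

```bash
mkdir -p pics
python3 - <<'E'
from rig import *
import cv2, numpy as np
s=read_state(); print(s['t'],s['ee_pos'],s['ee_rot'],s['grip_width'])
for c in ['scene','side']:
    im=capture(c); cv2.imwrite(f'pics/{c}0.png',im)
    m=camera_model(c); print(c,np.round(np.array(m['K']),1).tolist(),np.round(m['D'],3),np.round(m['pose'],3).tolist())
    for n in ['plinth_top','pot_foot']:
        print(c,n,[(np.round(d['centre']),round(d['conf'],2)) for d in tip_of(c,n)])
print(np.round(camera_model('wrist')['T_tool_cam'],3).tolist())
print(read_state()['t'])
E
```

```text
0.0 [231.6149612  580.15505188 230.75191911] [-7.22702991e-05  1.88753223e-01  9.82024402e-01 -5.38107488e-04] 85.28822093947241
scene [[523.3, 0.0, 326.4], [0.0, 523.3, 243.4], [0.0, 0.0, 1.0]] [-0.013  0.     0.     0.     0.   ] [[0.323, 0.753, -0.574, 1094.022], [0.946, -0.246, 0.21, -186.204], [0.017, -0.611, -0.792, 914.51], [0.0, 0.0, 0.0, 1.0]]
scene plinth_top [(array([354.,  -5.,  62.]), 0.91), (array([514., -59.,  42.]), 0.68), (array([ 462., -369.,   -2.]), 0.5)]
scene pot_foot [(array([553.,  50.,   2.]), 0.79), (array([507., -42.,  44.]), 0.65)]
side [[470.2, 0.0, 309.5], [0.0, 470.2, 247.0], [0.0, 0.0, 1.0]] [-0.103  0.     0.     0.     0.   ] [[0.962, -0.203, 0.18, 272.457], [-0.271, -0.727, 0.63, -689.872], [0.004, -0.656, -0.755, 927.762], [0.0, 0.0, 0.0, 1.0]]
side plinth_top [(array([508., -59.,  47.]), 0.72), (array([355.,  -8.,  58.]), 0.62)]
side pot_foot [(array([506., -33.,  41.]), 0.84), (array([556.,  51.,  -3.]), 0.83)]
[[0.001, -0.957, -0.289, 72.663], [1.0, 0.001, -0.0, -0.606], [0.0, -0.289, 0.957, -142.708], [0.0, 0.0, 0.0, 1.0]]
0.3
```

View pics/scene0.png

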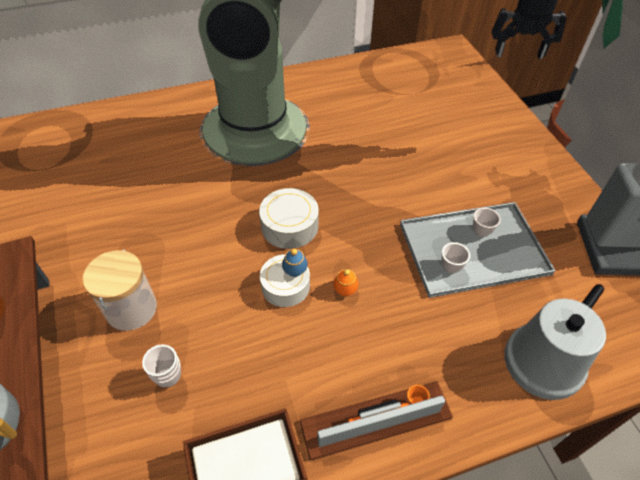

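View pics/side0.png

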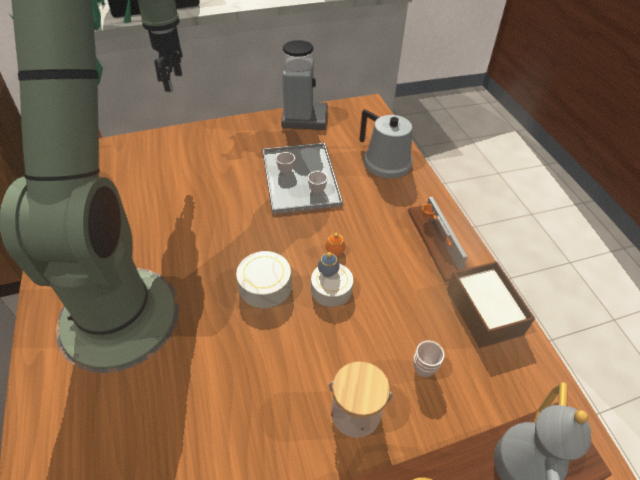

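The pot candidates are blue (scene px 294,262), standing on the smaller plinth (285,281), and orange (346,283), on the counter, so blue is the one meant. The plinth candidates are large (290,218), about 60 mm high, and small (285,281), at z≈45 and under the blue pot, so the small one is meant. I'll move to a viewpoint above it and confirm in a wrist crop.

Call:
apply_moves(
  increments=[
    {"x": -15, "y": -14, "z": -5, "az": 3, "claw": 0},
    {"x": -48, "y": -45, "z": -10, "az": 8, "claw": 0},
    {"x": -88, "y": -82, "z": -20, "az": 14, "claw": 0},
    {"x": -128, "y": -120, "z": -20, "az": 20, "claw": 0},
    {"x": -168, "y": -157, "z": -20, "az": 25, "claw": 0},
    {"x": -208, "y": -195, "z": -20, "az": 31, "claw": 0},
    {"x": -248, "y": -232, "z": -20, "az": 37, "claw": 0},
    {"x": -288, "y": -270, "z": -20, "az": 42, "claw": 0},
    {"x": -328, "y": -307, "z": -20, "az": 48, "claw": 0},
    {"x": -368, "y": -345, "z": -20, "az": 53, "claw": 0},
    {"x": -408, "y": -383, "z": -20, "az": 59, "claw": 0},
    {"x": -440, "y": -412, "z": -20, "az": 63, "claw": 0},
    {"x": -465, "y": -436, "z": -20, "az": 66, "claw": 0},
    {"x": -479, "y": -450, "z": -20, "az": 68, "claw": 0},
    {"x": -479, "y": -450, "z": -20, "az": 68, "claw": 0},
    {"x": -479, "y": -450, "z": -20, "az": 68, "claw": 0},
  ],
)

```text
invalid input at $.increments[0]: expected keys x, y, z, ax, ay, az, claw
```

Run:
```python
from rig import *
import cv2, numpy as np
s=read_state(); print(s['t'],s['ee_pos'],s['ee_rot'],s['grip_width'],s['wrist_force'])
im=capture('wrist'); cv2.imwrite('pics/wrist1.png',im)
m=camera_model('wrist'); print(np.round(m['K'],1).tolist(),m['D'])
for n in ['plinth_top','pot_foot']:
    print(n,[(np.round(d['centre']),round(d['conf'],2)) for d in tip_of('wrist',n)])
```

```text
0.3 [231.68759632 580.37074776 231.12370154] [-2.15433090e-05  1.88743167e-01  9.82026472e-01 -1.60162084e-04] 85.43711203565059 [ 0.55630367 -0.1437911  -0.36531159]
[[377.2, 0.0, 314.7], [0.0, 377.2, 244.4], [0.0, 0.0, 1.0]] [-0.05740661  0.          0.          0.          0.        ]
plinth_top []
pot_foot []
```

View pics/wrist1.png

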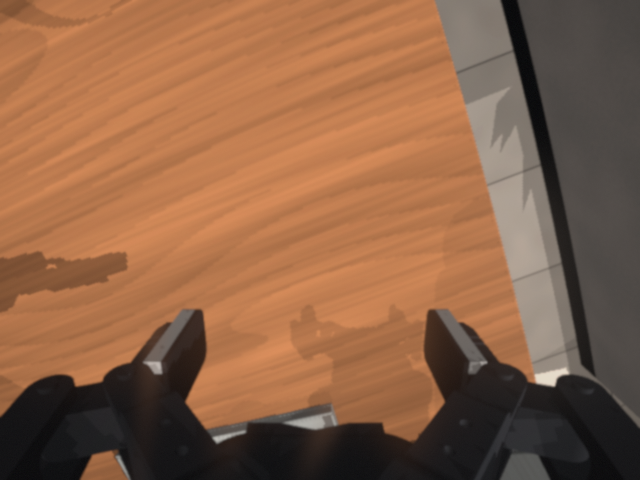

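Call:
apply_moves(
  increments=[
    {"x": -15, "y": -14, "z": -5, "ax": 0, "ay": 0, "az": 3, "claw": 0},
    {"x": -48, "y": -45, "z": -10, "ax": 0, "ay": 0, "az": 8, "claw": 0},
    {"x": -88, "y": -82, "z": -20, "ax": 0, "ay": 0, "az": 14, "claw": 0},
    {"x": -128, "y": -120, "z": -20, "ax": 0, "ay": 0, "az": 20, "claw": 0},
    {"x": -168, "y": -157, "z": -20, "ax": 0, "ay": 0, "az": 25, "claw": 0},
    {"x": -208, "y": -195, "z": -20, "ax": 0, "ay": 0, "az": 31, "claw": 0},
    {"x": -248, "y": -232, "z": -20, "ax": 0, "ay": 0, "az": 37, "claw": 0},
    {"x": -288, "y": -270, "z": -20, "ax": 0, "ay": 0, "az": 42, "claw": 0},
    {"x": -328, "y": -307, "z": -20, "ax": 0, "ay": 0, "az": 48, "claw": 0},
    {"x": -368, "y": -345, "z": -20, "ax": 0, "ay": 0, "az": 53, "claw": 0},
    {"x": -408, "y": -383, "z": -20, "ax": 0, "ay": 0, "az": 59, "claw": 0},
    {"x": -440, "y": -412, "z": -20, "ax": 0, "ay": 0, "az": 63, "claw": 0},
    {"x": -465, "y": -436, "z": -20, "ax": 0, "ay": 0, "az": 66, "claw": 0},
    {"x": -479, "y": -450, "z": -20, "ax": 0, "ay": 0, "az": 68, "claw": 0},
    {"x": -479, "y": -450, "z": -20, "ax": 0, "ay": 0, "az": 68, "claw": 0},
    {"x": -479, "y": -450, "z": -20, "ax": 0, "ay": 0, "az": 68, "claw": 0},
  ],
)

```text
t: 2.45
ee_pos: [509.3, -14.1, 251.3]
ee_rot: [-0.0, 0.705, 0.709, 0.0]
wrist_force: [-0.5, -0.6, 0.4]
grip_width: -0.1
finger_force: 0.0
```

Run:
```python
from rig import *
import cv2, numpy as np
s=read_state(); print(s['t'],s['ee_pos'],s['ee_rot'],s['grip_width'],s['wrist_force'])
im=capture('wrist'); cv2.imwrite('pics/wrist2.png',im)
np.save('pics/wrist2_pose.npy',np.r_[s['ee_pos'],s['ee_rot']])
for n in ['plinth_top','pot_foot']:
    print(n,[(np.round(d['centre']),round(d['conf'],2)) for d in tip_of('wrist',n)])
```

```text
2.45 [509.32696437 -14.14111966 251.27735074] [-2.98314930e-04  7.05216814e-01  7.08991642e-01  9.04357174e-05] -0.06606026288187064 [-0.49472152 -0.55681202  0.41761265]
plinth_top [(array([356.,  -5.,  55.]), 0.96), (array([506., -57.,  44.]), 0.71)]
pot_foot []
```

View pics/wrist2.png

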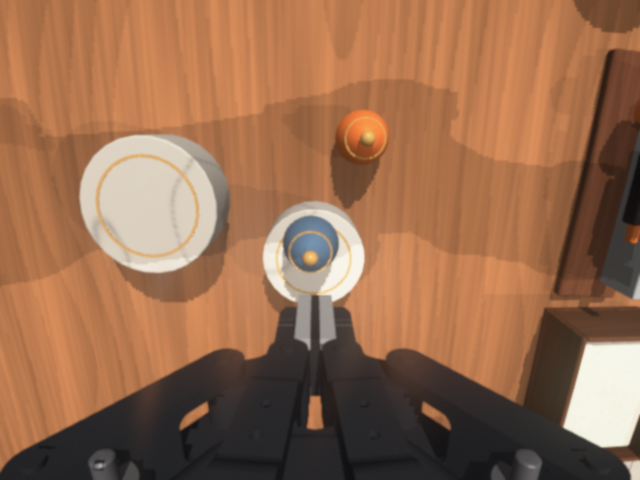

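The wrist view shows the blue pot at px (311,245), off-centre on the small ringed plinth at (314,255). The orange pot is at (362,136) and the large plinth at (155,203). Next I'll fit the known shapes to the masks in all three cameras.

```bash
cat > h.py <<'E'
from rig import *
import cv2, numpy as np
from scipy.optimize import minimize
from scipy.spatial.transform import Rotation as R
POT=[(16,0),(25.5,18),(25.5,23),(17,44),(18.5,47),(6.5,62),(3,68)]   # r, z
PL=[(50,0),(50,45)]
a=np.linspace(0,2*np.pi,73)
def cam(name,s):
    m=camera_model(name)
    if name=='wrist':
        w,x,y,z=s['ee_rot']; T=np.eye(4); T[:3,:3]=R.from_quat([x,y,z,w]).as_matrix(); T[:3,3]=s['ee_pos']
        P=T@np.array(m['T_tool_cam'])
    else: P=np.array(m['pose'])
    W=np.linalg.inv(P)
    return lambda p: cv2.projectPoints(np.float64(p),cv2.Rodrigues(W[:3,:3])[0],W[:3,3],np.array(m['K']),np.array(m['D']))[0][:,0]
def hullpts(pr,xy,prof,z0):
    p=np.vstack([np.c_[xy[0]+r*np.cos(a),xy[1]+r*np.sin(a),0*a+z0+z] for r,z in prof])
    return cv2.convexHull(np.float32(pr(p)))[:,0]
def fill(h,sc,o):
    im=np.zeros((480,480),np.uint8); cv2.fillConvexPoly(im,np.round(((h-o)*sc)*16).astype(np.int32),255,cv2.LINE_AA,4); return im/255.
def fit(pr,mask,valid,xy0,prof,z0,sc=4):
    o=pr([[*xy0,z0+20]])[0]-60
    M=np.float32([[sc,0,-o[0]*sc],[0,sc,-o[1]*sc]])
    mk=cv2.warpAffine(mask.astype(np.float32),M,(480,480)); v=cv2.warpAffine(valid.astype(np.float32),M,(480,480))
    f=lambda q: float((np.abs(fill(hullpts(pr,q,prof,z0),sc,o)-mk)*v).sum())/sc**2
    r=minimize(f,xy0,method='Nelder-Mead',options=dict(initial_simplex=[xy0,[xy0[0]+6,xy0[1]],[xy0[0],xy0[1]+6]],xatol=.05,fatol=.1))
    return r.x,r.fun
def measure(name,im,s,pl0=(510,-58),pot0=(508,-40),cutrow=None):
    pr=cam(name,s); hsv=cv2.cvtColor(im,cv2.COLOR_BGR2HSV); H,S,V=[hsv[...,i].astype(int) for i in range(3)]
    roi=np.zeros((480,640),np.uint8); cv2.fillConvexPoly(roi,np.int32(hullpts(pr,pl0,[(62,-5),(62,50),(50,110)],0)),1)
    blue=((H>95)&(H<130)&(S>70)&(roi>0)).astype(np.uint8)
    n,l,st,_=cv2.connectedComponentsWithStats(blue); blue=(l==1+st[1:,4].argmax()).astype(np.uint8)
    c=cv2.findContours(blue,0,2)[0]; bh=np.zeros_like(blue); cv2.fillConvexPoly(bh,cv2.convexHull(np.vstack(c)),1)
    valid=np.ones((480,640),bool)
    if cutrow: valid[cutrow:]=0
    body=[p for p in POT if p[1]<=47]
    pot,e1=fit(pr,bh,valid,pot0,body,45)
    white=((S<70)&(V>110)&(roi>0)).astype(np.uint8)
    un=((white|bh)>0)&valid
    n,l,st,_=cv2.connectedComponentsWithStats(cv2.morphologyEx(un.astype(np.uint8),cv2.MORPH_OPEN,np.ones((3,3))))
    un=(l==1+st[1:,4].argmax()).astype(np.uint8)
    hull=np.zeros_like(un); cv2.fillConvexPoly(hull,cv2.convexHull(np.vstack(cv2.findContours(un,0,2)[0])),1)
    v2=valid&(cv2.dilate(bh,np.ones((9,17)))==0)
    if name!='wrist': # knob above the pot
        v2&=~(cv2.dilate(fillfull(hullpts(pr,pot,POT,45)),np.ones((5,5)))>0)
    pl,e2=fit(pr,un,v2,pl0,PL,0)
    ov=im.copy()
    for h,col in [(hullpts(pr,pl,PL,0),(0,255,0)),(hullpts(pr,pot,POT,45),(0,0,255)),(hullpts(pr,pl,[(36,0)],45),(255,0,255))]:
        cv2.polylines(ov,[np.int32(h*16)],True,col,1,cv2.LINE_AA,4)
    o=pr([[*pl,60]])[0].astype(int)
    crop=cv2.resize(np.hstack([im[o[1]-55:o[1]+55,o[0]-60:o[0]+60],ov[o[1]-55:o[1]+55,o[0]-60:o[0]+60]]),None,fx=2.2,fy=2.2,interpolation=cv2.INTER_CUBIC)
    return pot,pl,e1,e2,crop
def fillfull(h):
    im=np.zeros((480,640),np.uint8); cv2.fillConvexPoly(im,np.int32(h),1); return im
def report(r,n): print(n,'pot',np.round(r[0],1),'pl',np.round(r[1],1),'off',np.round(r[0]-r[1],1),'err',np.round(r[2:4]))
E
python3 - <<'E'
from h import *
s=read_state(); out=[]
for n in ['wrist','scene','side']:
    im=cv2.imread('pics/wrist2.png') if n=='wrist' else capture(n)
    r=measure(n,im,s,cutrow=292 if n=='wrist' else None); report(r,n); out.append(r[4])
cv2.imwrite('pics/m1.png',cv2.resize(np.vstack(out),(436,600)))
E
```

```text
wrist pot [509.3 -56.6] pl [509.1 -62.7] off [0.2 6. ] err [1959. 1395.]
scene pot [507.4 -38. ] pl [508.7 -59.3] off [-1.3 21.3] err [223. 141.]Traceback (most recent call last):
  File "<stdin>", line 5, in <module>
  File "h.py", line 32, in measure
    n,l,st,_=cv2.connectedComponentsWithStats(blue); blue=(l==1+st[1:,4].argmax()).astype(np.uint8)
                                                                ~~~~~~~~~~~~~~~^^
ValueError: attempt to get argmax of an empty sequence
```

```bash
python3 - <<'E'
s=open('h.py').read()
s=s.replace("    blue=((H>95)","    valid=np.ones((480,640),bool)\n    if cutrow: valid[cutrow:]=0\n    roi[~valid]=0\n    blue=((H>95)").replace("1)\n    valid=np.ones((480,640),bool)\n    if cutrow: valid[cutrow:]=0\n    body","1)\n    body")
open('h.py','w').write(s)
E
python3 - <<'E'
from h import *
s=read_state(); out=[]
for n in ['wrist','scene']:
    im=cv2.imread('pics/wrist2.png') if n=='wrist' else capture(n)
    if n=='wrist': print(im[245,305],im[255,345],im[210,290],cv2.cvtColor(im[235:255:10,300:320:10],cv2.COLOR_BGR2HSV).tolist())
    r=measure(n,im,s,cutrow=292 if n=='wrist' else None); report(r,n); out.append(r[4])
cv2.imwrite('pics/m1.png',np.vstack(out))
E
```

```text
[163 139 113] [230 241 246] [148 161 172] [[[15, 68, 172], [104, 80, 165]], [[105, 77, 149], [104, 82, 174]]]
wrist pot [506.8 -57.9] pl [509.3 -63.1] off [-2.4  5.3] err [1954. 1396.]
scene pot [507.4 -38. ] pl [508.8 -59.4] off [-1.4 21.4] err [223. 139.]
```

View pics/m1.png

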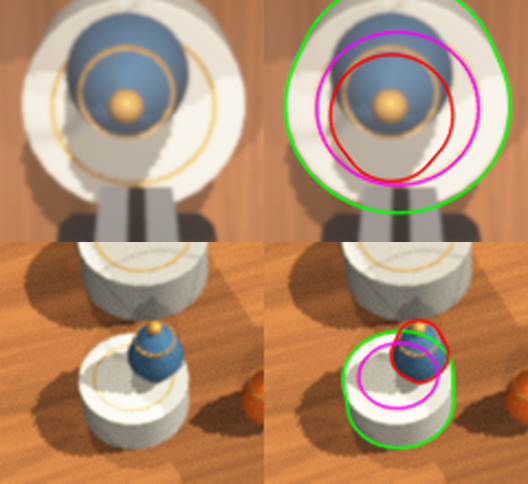

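```bash
sed -i 's/(H<130)&(S>70)/(H<130)\&(S>40)/' h.py
python3 - <<'E'
from h import *
s=read_state(); out=[]
for n in ['wrist','scene']:
    im=cv2.imread('pics/wrist2.png') if n=='wrist' else capture(n)
    r=measure(n,im,s,cutrow=292 if n=='wrist' else None); report(r,n); out.append(r[4])
    if n=='wrist':
        hsv=cv2.cvtColor(im,cv2.COLOR_BGR2HSV); b=cv2.inRange(hsv,(95,40,0),(130,255,255))[:292]
        k,l,st,c=cv2.connectedComponentsWithStats(b); print(st[st[:,4]>200].tolist())
        print(cam(n,s)([[507,-38,68],[509,-59,45],[231+278,-14,251]]))
cv2.imwrite('pics/m2.png',np.vstack(out))
E
```

```text
wrist pot [506.6 -56.9] pl [509.2 -63.2] off [-2.6  6.3] err [1437.  859.]
[[0, 0, 640, 292, 185394], [286, 217, 51, 35, 701], [292, 234, 38, 35, 785]]
[[310.78196179 241.77432863]
 [313.02442013 255.7538817 ]
 [311.12944336 310.45974667]]
scene pot [508.6 -38.2] pl [508.6 -59.3] off [-0.1 21.1] err [204. 142.]
```

View pics/m2.png

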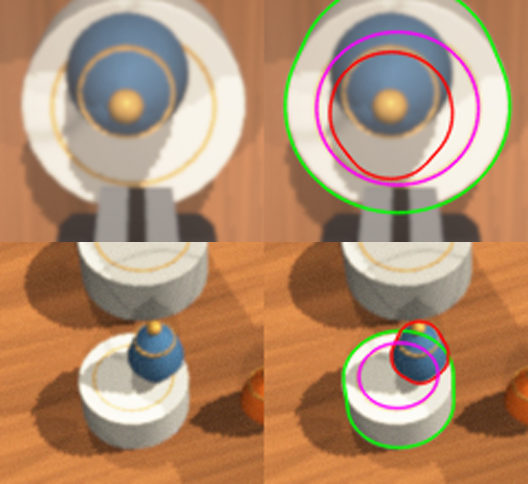

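Call:
apply_moves(
  increments=[
    {"x": 20, "y": -1, "z": 0, "ax": 0, "ay": 0, "az": -2, "claw": 0},
    {"x": 40, "y": -1, "z": 20, "ax": 0, "ay": 0, "az": -4, "claw": 0},
    {"x": 40, "y": -1, "z": 60, "ax": 0, "ay": 0, "az": -4, "claw": 0},
    {"x": 40, "y": -1, "z": 100, "ax": 0, "ay": 0, "az": -4, "claw": 0},
    {"x": 40, "y": -1, "z": 140, "ax": 0, "ay": 0, "az": -4, "claw": 0},
    {"x": 40, "y": -1, "z": 170, "ax": 0, "ay": 0, "az": -4, "claw": 0},
    {"x": 40, "y": -1, "z": 186, "ax": 0, "ay": 0, "az": -4, "claw": 0},
    {"x": 40, "y": -1, "z": 191, "ax": 0, "ay": 0, "az": -4, "claw": 0},
    {"x": 40, "y": -1, "z": 191, "ax": 0, "ay": 0, "az": -4, "claw": 0},
  ],
)

```text
t: 3.92
ee_pos: [508.9, 25.2, 60.8]
ee_rot: [0.0, 0.68, 0.733, 0.0]
wrist_force: [-0.2, -0.5, 0.7]
grip_width: 0.0
finger_force: 0.0
```

```bash
sed -i 's/    n,l,st,_=cv2.connectedComponentsWithStats(blue)/    blue=cv2.morphologyEx(blue,cv2.MORPH_CLOSE,np.ones((7,7)))\n&/' h.py
python3 - <<'E'
from h import *
s=read_state(); print(s['t'],s['ee_pos'],s['ee_rot'],s['wrist_force'])
for n in ['wrist','scene']:
    if n=='wrist':
        q=np.load('pics/wrist2_pose.npy'); s2=dict(ee_pos=q[:3],ee_rot=q[3:]); im=cv2.imread('pics/wrist2.png')
    else: s2=s; im=capture(n); cv2.imwrite('pics/scene3.png',im)
    report(measure(n,im,s2,cutrow=292 if n=='wrist' else None),n)
E
```

```text
3.925 [508.90276671  25.15181299  60.83148502] [1.47448412e-04 6.80380928e-01 7.32858577e-01 2.76238832e-04] [-0.16404582 -0.53579124  0.70090825]
wrist pot [506.7 -39.9] pl [508.8 -62.7] off [-2.2 22.8] err [454. 383.]
scene pot [508.4 -38.7] pl [509.2 -59.6] off [-0.8 20.9] err [ 87. 177.]
```

Call:
apply_moves(
  increments=[
    {"x": -8, "y": 0, "z": 0, "ax": 0, "ay": 0, "az": 0, "claw": 0},
    {"x": -16, "y": 0, "z": 0, "ax": 0, "ay": 0, "az": 0, "claw": 0},
    {"x": -20, "y": 0, "z": 0, "ax": 0, "ay": 0, "az": 0, "claw": 0},
    {"x": -22, "y": 0, "z": 0, "ax": 0, "ay": 0, "az": 0, "claw": 0},
    {"x": -24, "y": 0, "z": 0, "ax": 0, "ay": 0, "az": 0, "claw": 0},
    {"x": -26, "y": 0, "z": 0, "ax": 0, "ay": 0, "az": 0, "claw": 0},
    {"x": -28, "y": 0, "z": 0, "ax": 0, "ay": 0, "az": 0, "claw": 0},
    {"x": -30, "y": 0, "z": 0, "ax": 0, "ay": 0, "az": 0, "claw": 0},
    {"x": -32, "y": 0, "z": 0, "ax": 0, "ay": 0, "az": 0, "claw": 0},
    {"x": -34, "y": 0, "z": 0, "ax": 0, "ay": 0, "az": 0, "claw": 0},
    {"x": -36, "y": 0, "z": 0, "ax": 0, "ay": 0, "az": 0, "claw": 0},
    {"x": -38, "y": 0, "z": 0, "ax": 0, "ay": 0, "az": 0, "claw": 0},
  ],
)

```text
t: 5.48
ee_pos: [511.4, -13.1, 60.3]
ee_rot: [-0.0, 0.68, 0.733, -0.0]
wrist_force: [-0.7, 1.0, 0.2]
grip_width: -0.2
finger_force: 0.5
```

Run:
```python
from h import *
s=read_state(); print(s['t'],s['ee_pos'],s['wrist_force'])
im=capture('scene'); r=measure('scene',im,s); report(r,'scene')
cv2.imwrite('pics/m4.png',r[4])
```

```text
5.475 [511.37455683 -13.1381125   60.28948373] [-0.67162918  1.00588616  0.22862043]
scene pot [500.6 -34.3] pl [508.7 -59.3] off [-8.1 25.1] err [395. 283.]
```

View pics/m4.png

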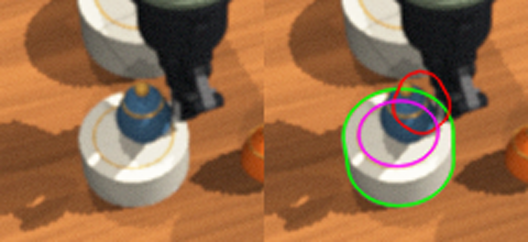

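The pot (crop px ~141,115) has moved towards the centre upright, about halfway there. The black gripper spoiled the mask fit, so I'll back off and measure.

Call:
apply_moves(
  increments=[
    {"x": 10, "y": 0, "z": 0, "ax": 0, "ay": 0, "az": 0, "claw": 0},
    {"x": 35, "y": 0, "z": 0, "ax": 0, "ay": 0, "az": 0, "claw": 0},
    {"x": 38, "y": 0, "z": 0, "ax": 0, "ay": 0, "az": 0, "claw": 0},
    {"x": 38, "y": 0, "z": 0, "ax": 0, "ay": 0, "az": 0, "claw": 0},
  ],
)

```text
t: 6.02
ee_pos: [508.6, 25.2, 60.3]
ee_rot: [0.0, 0.68, 0.733, -0.0]
wrist_force: [0.7, -0.4, 0.2]
grip_width: -0.2
finger_force: 0.0
```

Run:
```python
from h import *
s=read_state(); print(s['t'],s['ee_pos'],s['wrist_force'])
im=capture('scene'); r=measure('scene',im,s,pot0=(509,-48)); report(r,'scene')
im=capture('side'); cv2.imwrite('pics/side5.png',im)
try: r2=measure('side',im,s,pot0=(509,-48)); report(r2,'side'); cv2.imwrite('pics/m5.png',np.vstack([r[4],r2[4]]))
except Exception as e: print(e); cv2.imwrite('pics/m5.png',r[4])
```

```text
6.025 [508.55874815  25.18611396  60.3069944 ] [ 0.68801524 -0.39850171  0.19690937]
scene pot [509.4 -50. ] pl [508.6 -59.4] off [0.7 9.4] err [ 71. 157.]
side pot [510.7 -39.8] pl [508.2 -57.7] off [ 2.5 17.9] err [223. 126.]
```

View pics/m5.png

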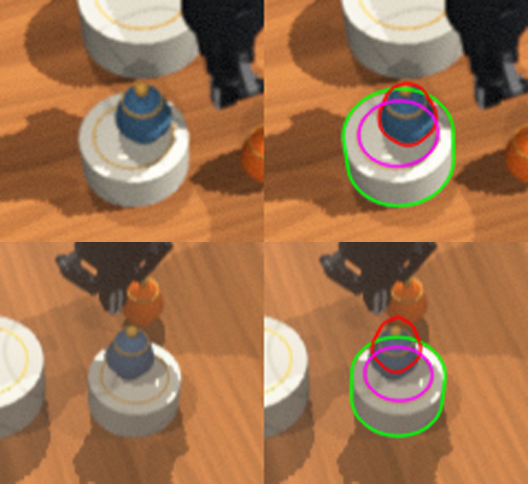

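Scene fit: the pot is at (509.4, -50.0) and the plinth centre at (508.6, -59.4), so it needs about 9.4 mm more along -y. Contact was at TCP minus 36.9 mm, as predicted. The second tap is angled slightly to bring x in.

Call:
apply_moves(
  increments=[
    {"x": -10, "y": 2, "z": 0, "ax": 0, "ay": 0, "az": 6, "claw": 0},
    {"x": -24, "y": 2, "z": 0, "ax": 0, "ay": 0, "az": 9, "claw": 0},
    {"x": -31, "y": 2, "z": 0, "ax": 0, "ay": 0, "az": 9, "claw": 0},
    {"x": -34, "y": 2, "z": 0, "ax": 0, "ay": 0, "az": 9, "claw": 0},
    {"x": -36, "y": 1.7, "z": 0, "ax": 0, "ay": 0, "az": 9, "claw": 0},
    {"x": -38, "y": 1.4, "z": 0, "ax": 0, "ay": 0, "az": 9, "claw": 0},
    {"x": -40, "y": 1.1, "z": 0, "ax": 0, "ay": 0, "az": 9, "claw": 0},
    {"x": -42, "y": 0.8, "z": 0, "ax": 0, "ay": 0, "az": 9, "claw": 0},
    {"x": -44, "y": 0.5, "z": 0, "ax": 0, "ay": 0, "az": 9, "claw": 0},
    {"x": -46, "y": 0.2, "z": 0, "ax": 0, "ay": 0, "az": 9, "claw": 0},
    {"x": -47, "y": 0, "z": 0, "ax": 0, "ay": 0, "az": 9, "claw": 0},
    {"x": -47.5, "y": 0, "z": 0, "ax": 0, "ay": 0, "az": 9, "claw": 0},
    {"x": -47.5, "y": 0, "z": 0, "ax": 0, "ay": 0, "az": 9, "claw": 0},
    {"x": -40, "y": 0, "z": 0, "ax": 0, "ay": 0, "az": 9, "claw": 0},
    {"x": -10, "y": 0, "z": 0, "ax": 0, "ay": 0, "az": 9, "claw": 0},
    {"x": 0, "y": 0, "z": 0, "ax": 0, "ay": 0, "az": 9, "claw": 0},
    {"x": 0, "y": 0, "z": 0, "ax": 0, "ay": 0, "az": 9, "claw": 0},
  ],
)

```text
t: 8.25
ee_pos: [508.6, 25.5, 60.3]
ee_rot: [0.0, 0.735, 0.678, -0.0]
wrist_force: [1.6, -0.2, 0.0]
grip_width: 0.5
finger_force: 0.0
```

Run:
```python
from h import *
s=read_state(); print(s['t'],s['ee_pos'],s['wrist_force'])
im=capture('scene'); r=measure('scene',im,s,pot0=(509,-58)); report(r,'scene')
im=capture('side'); r2=measure('side',im,s,pot0=(509,-58)); report(r2,'side'); cv2.imwrite('pics/m6.png',np.vstack([r[4],r2[4]]))
```

```text
8.25 [508.56159874  25.46324004  60.30294657] [ 1.56343898 -0.24226637  0.03306862]
scene pot [507.6 -58.5] pl [508.5 -59.7] off [-0.9  1.2] err [ 76. 156.]
side pot [506.4 -48. ] pl [508.2 -57.8] off [-1.8  9.7] err [231. 133.]
```

View pics/m6.png

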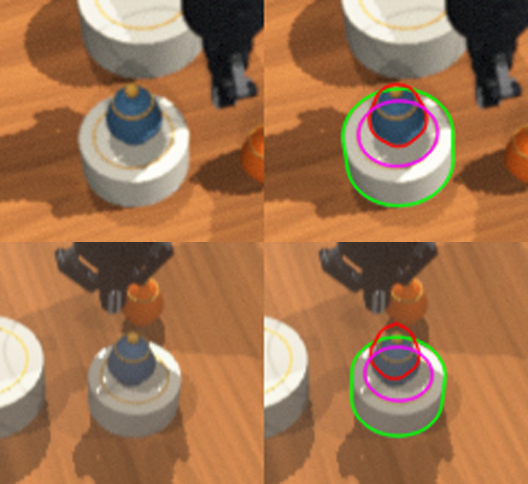

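Scene fit: offset is about (-0.9, 1.2) mm, so nearly done. The side fit is unreliable because the shaded pot is only partly segmented. I'll check from directly overhead with the wrist camera.

Call:
apply_moves(
  increments=[
    {"x": 0, "y": 0, "z": -20, "ax": 0, "ay": 0, "az": 0, "claw": 0},
    {"x": 0, "y": 0, "z": -65, "ax": 0, "ay": 0, "az": 0, "claw": 0},
    {"x": 0, "y": 0, "z": -110, "ax": 0, "ay": 0, "az": -2, "claw": 0},
    {"x": -30, "y": 3, "z": -130, "ax": 0, "ay": 0, "az": -4.6, "claw": 0},
    {"x": -70, "y": 6, "z": -130, "ax": 0, "ay": 0, "az": -4.6, "claw": 0},
    {"x": -110, "y": 9, "z": -130, "ax": 0, "ay": 0, "az": -4.6, "claw": 0},
    {"x": -140, "y": 12, "z": -130, "ax": 0, "ay": 0, "az": -4.6, "claw": 0},
    {"x": -156, "y": 13, "z": -130, "ax": 0, "ay": 0, "az": -4.6, "claw": 0},
    {"x": -156, "y": 13, "z": -130, "ax": 0, "ay": 0, "az": -4.6, "claw": 0},
    {"x": -156, "y": 13, "z": -130, "ax": 0, "ay": 0, "az": -4.6, "claw": 0},
  ],
)

```text
t: 9.6
ee_pos: [508.7, -130.5, 190.2]
ee_rot: [-0.0, 0.708, 0.706, 0.0]
wrist_force: [0.3, -0.7, -0.3]
grip_width: 0.1
finger_force: 0.0
```

Run:
```python
from h import *
s=read_state(); print(s['t'],s['ee_pos'],s['ee_rot'],s['wrist_force'])
im=capture('wrist'); cv2.imwrite('pics/wrist7.png',im); np.save('pics/w7.npy',np.r_[s['ee_pos'],s['ee_rot']])
pr=cam('wrist',s); o=pr([[509,-59.5,45]])[0]; print(o)
m=camera_model('wrist'); 
x,y=o.astype(int)
c=im[max(0,y-90):y+90,x-110:x+110]; cv2.imwrite('pics/m7.png',cv2.resize(c,None,fx=3.3,fy=3.3,interpolation=cv2.INTER_CUBIC))
print(pr([[509,-59.5,65],[509,-59.5,110],[545,-59.5,45]]))
```

```text
9.6 [ 508.65774188 -130.53636148  190.19601429] [-2.53476847e-04  7.07769552e-01  7.06443339e-01  7.80445333e-05] [ 0.25474104 -0.71165126 -0.27937134]
[314.01089514 133.40876205]
[[313.93566223 133.59401215]
 [313.71713865 134.13211629]
 [362.90687044 133.4480528 ]]
```

View pics/m7.png

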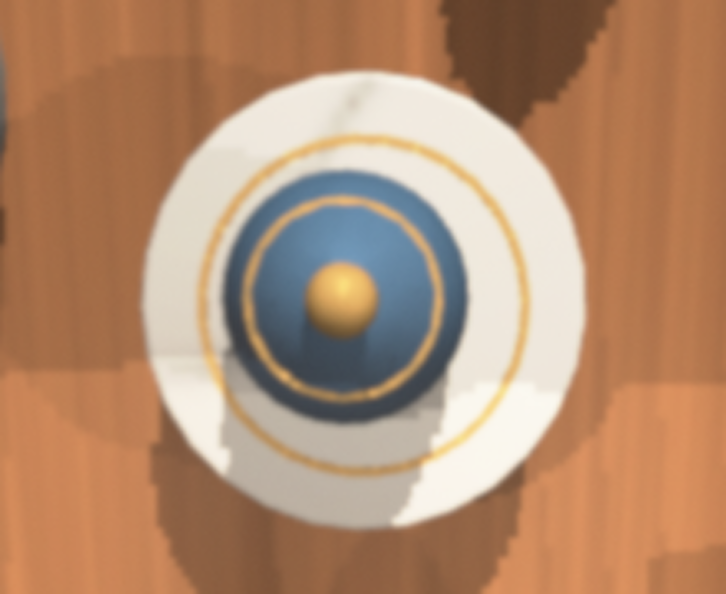

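The overhead view gives the plinth centre at crop px (364,300) and the pot at (345,296). At 4.5 px/mm, with parallax allowed for, the pot is about 3.7 mm off in -x and 1 mm in +y. The scene camera sees x weakly. I'll give a third tap from the -x side.

Call:
apply_moves(
  increments=[
    {"x": 10, "y": -6, "z": 0, "ax": 0, "ay": 0, "az": -10, "claw": 0},
    {"x": 25, "y": -16, "z": 0, "ax": 0, "ay": 0, "az": -20, "claw": 0},
    {"x": 40, "y": -26, "z": 0, "ax": 0, "ay": 0, "az": -30, "claw": 0},
    {"x": 55, "y": -36, "z": 0, "ax": 0, "ay": 0, "az": -40, "claw": 0},
    {"x": 70, "y": -46, "z": 0, "ax": 0, "ay": 0, "az": -50, "claw": 0},
    {"x": 80, "y": -52, "z": 0, "ax": 0, "ay": 0, "az": -60, "claw": 0},
    {"x": 85.5, "y": -55, "z": 0, "ax": 0, "ay": 0, "az": -70, "claw": 0},
    {"x": 85.5, "y": -55, "z": 10, "ax": 0, "ay": 0, "az": -75, "claw": 0},
    {"x": 85.5, "y": -55, "z": 40, "ax": 0, "ay": 0, "az": -75, "claw": 0},
    {"x": 85.5, "y": -55, "z": 80, "ax": 0, "ay": 0, "az": -75, "claw": 0},
    {"x": 85.5, "y": -55, "z": 110, "ax": 0, "ay": 0, "az": -75, "claw": 0},
    {"x": 85.5, "y": -55, "z": 125, "ax": 0, "ay": 0, "az": -75, "claw": 0},
    {"x": 85.5, "y": -55, "z": 129, "ax": 0, "ay": 0, "az": -75, "claw": 0},
    {"x": 85.5, "y": -55, "z": 129, "ax": 0, "ay": 0, "az": -75, "claw": 0},
  ],
)

```text
t: 11.4
ee_pos: [454.2, -45.8, 61.9]
ee_rot: [0.0, 0.132, 0.991, 0.0]
wrist_force: [1.1, -0.1, -0.3]
grip_width: -0.4
finger_force: 0.0
```

Call:
apply_moves(
  increments=[
    {"x": -5, "y": 0.5, "z": 0, "ax": 0, "ay": 0, "az": 0, "claw": 0},
    {"x": -10, "y": 0.5, "z": 0, "ax": 0, "ay": 0, "az": 0, "claw": 0},
    {"x": -12, "y": 0.5, "z": 0, "ax": 0, "ay": 0, "az": 0, "claw": 0},
    {"x": -14, "y": 0.5, "z": 0, "ax": 0, "ay": 0, "az": 0, "claw": 0},
    {"x": -16, "y": 0.5, "z": 0, "ax": 0, "ay": 0, "az": 0, "claw": 0},
    {"x": -17.5, "y": 0.5, "z": 0, "ax": 0, "ay": 0, "az": 0, "claw": 0},
    {"x": -19, "y": 0.5, "z": 0, "ax": 0, "ay": 0, "az": 0, "claw": 0},
    {"x": -20, "y": 0.5, "z": 0, "ax": 0, "ay": 0, "az": 0, "claw": 0},
    {"x": -20, "y": 0.5, "z": 0, "ax": 0, "ay": 0, "az": 0, "claw": 0},
  ],
)

```text
t: 12.52
ee_pos: [473.3, -50.8, 61.3]
ee_rot: [0.0, 0.132, 0.991, -0.0]
wrist_force: [-1.0, -0.6, 1.2]
grip_width: -0.0
finger_force: 0.3
```

Call:
apply_moves(
  increments=[
    {"x": 6, "y": 0, "z": 0, "ax": 0, "ay": 0, "az": 0, "claw": 0},
    {"x": 16, "y": 0, "z": 0, "ax": 0, "ay": 0, "az": 0, "claw": 0},
    {"x": 20, "y": 0, "z": -10, "ax": 0, "ay": 0, "az": 0, "claw": 0},
    {"x": 20, "y": 0, "z": -50, "ax": 0, "ay": 0, "az": 0, "claw": 0},
    {"x": 20, "y": 0, "z": -100, "ax": 0, "ay": 0, "az": 0, "claw": 0},
    {"x": 20, "y": 0, "z": -128, "ax": 0, "ay": 0, "az": 0, "claw": 0},
    {"x": -10, "y": 0, "z": -128, "ax": 0, "ay": 0, "az": 0, "claw": 0},
    {"x": -50, "y": 0, "z": -128, "ax": 0, "ay": 0, "az": 0, "claw": 0},
    {"x": -85, "y": 0, "z": -128, "ax": 0, "ay": 0, "az": 0, "claw": 0},
    {"x": -105, "y": 0, "z": -128, "ax": 0, "ay": 0, "az": 0, "claw": 0},
    {"x": -109, "y": 0, "z": -128, "ax": 0, "ay": 0, "az": 0, "claw": 0},
    {"x": -109, "y": 0, "z": -128, "ax": 0, "ay": 0, "az": 0, "claw": 0},
  ],
)

```text
t: 14.02
ee_pos: [577.8, -79.1, 189.6]
ee_rot: [-0.0, 0.132, 0.991, 0.0]
wrist_force: [-0.5, 1.0, -0.7]
grip_width: 0.1
finger_force: 0.0
```

Run:
```python
from h import *
s=read_state(); print(s['t'],s['ee_pos'],s['ee_rot'],s['wrist_force'])
im=capture('wrist'); cv2.imwrite('pics/wrist8.png',im)
pr=cam('wrist',s); o=pr([[509.2,-59.9,45]])[0]; print(o,pr([[509.2,-59.9,68],[509.2,-59.9,110],[545.2,-59.9,45],[509.2,-23.9,45]]))
x,y=o.astype(int); y0=max(0,y-90)
c=im[y0:y+90,x-110:x+110]; cv2.imwrite('pics/m8.png',cv2.resize(c,None,fx=3.3,fy=3.3,interpolation=cv2.INTER_CUBIC)); print(x-110,y0)
# ellipse fits in full-picture pixels
hsv=cv2.cvtColor(im,cv2.COLOR_BGR2HSV); roi=np.zeros((480,640),np.uint8); cv2.circle(roi,(x,y),82,255,-1)
def ell(m):
    k=cv2.convexHull(max(cv2.findContours(cv2.morphologyEx(m&roi,cv2.MORPH_CLOSE,np.ones((7,7))),0,1)[0],key=cv2.contourArea)); 
    f=np.zeros((480,640),np.uint8); cv2.fillConvexPoly(f,k,255); e=cv2.fitEllipse(max(cv2.findContours(f,0,1)[0],key=len)); return np.round(e[0],1),np.round(e[1],1)
print('pot',ell(cv2.inRange(hsv,(95,40,0),(130,255,255)))); print('pl',ell(cv2.inRange(hsv,(0,0,110),(180,60,255))|cv2.inRange(hsv,(95,40,0),(130,255,255))))
```

```text
14.025 [577.8324769  -79.0661376  189.55480794] [-1.19246008e-04  1.31952359e-01  9.91256052e-01  1.86327298e-05] [-0.48577068  0.98390871 -0.65921992]
[316.50135735 133.10193727] [[316.65382849 133.27960398]
 [317.01353094 133.69876719]
 [328.84103342 180.54488771]
 [364.23301026 119.89912719]]
206 43
pot (array([316.6, 132.6]), array([71.9, 74.2]))
pl (array([313.9, 130.2]), array([134.7, 138.6]))
```

View pics/m8.png

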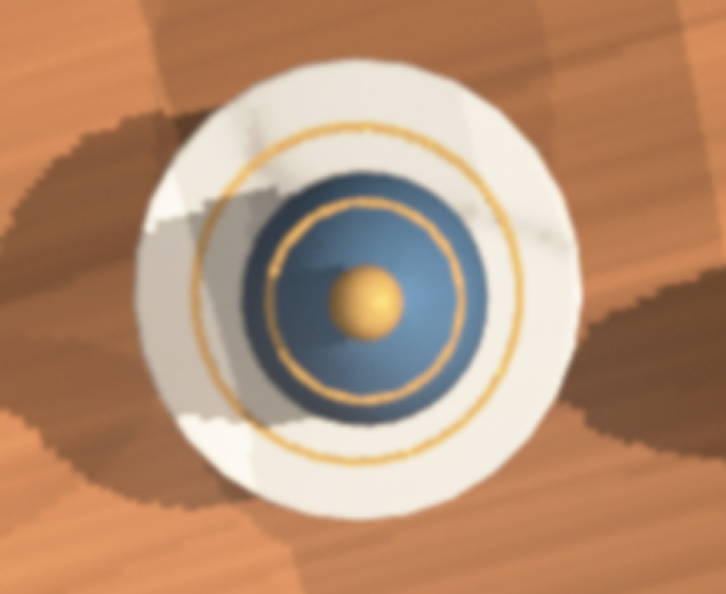

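Run:
```python
from h import *
s=read_state(); pr=cam('wrist',s)
ext=lambda h:[np.round((h[:,i]-[206,43][i])[[h[:,i].argmin(),h[:,i].argmax()]]*3.3) .tolist() for i in (0,1)]
pl=(509.2,-59.9)
print('rim',ext(hullpts(pr,pl,[(50,45)],0)),'cyl',ext(hullpts(pr,pl,PL,0)),'ring',ext(hullpts(pr,pl,[(36,45)],0)))
for p in [pl,(509.7,-58.5)]: print(p,'belly',ext(hullpts(pr,p,[(25.5,18),(25.5,23)],45)),'lid',ext(hullpts(pr,p,[(18.5,46)],45)),np.round((pr([[*p,107]])-[206,43])*3.3))
```

```text
rim [[140.0, 589.0], [56.0, 520.0]] cyl [[140.0, 589.0], [56.0, 520.0]] ring [[203.0, 526.0], [126.0, 460.0]]
(509.2, -59.9) belly [[240.0, 489.0], [167.0, 424.0]] lid [[267.0, 464.0], [195.0, 400.0]] [[366. 300.]]
(509.7, -58.5) belly [[248.0, 497.0], [168.0, 425.0]] lid [[274.0, 472.0], [196.0, 400.0]] [[374. 301.]]
```

Against the projected model, the residual offset is about (+0.7, +1.4) mm. One last small tap towards (-0.45, -0.89).

Call:
apply_moves(
  increments=[
    {"x": 6, "y": 5, "z": 0, "ax": 0, "ay": 0, "az": 10, "claw": 0},
    {"x": 16, "y": 13, "z": 0, "ax": 0, "ay": 0, "az": 20, "claw": 0},
    {"x": 26, "y": 22, "z": 0, "ax": 0, "ay": 0, "az": 30, "claw": 0},
    {"x": 36, "y": 31, "z": 0, "ax": 0, "ay": 0, "az": 40, "claw": 0},
    {"x": 46, "y": 39, "z": 0, "ax": 0, "ay": 0, "az": 50, "claw": 0},
    {"x": 54, "y": 46, "z": 0, "ax": 0, "ay": 0, "az": 60, "claw": 0},
    {"x": 59, "y": 50, "z": 0, "ax": 0, "ay": 0, "az": 70, "claw": 0},
    {"x": 61, "y": 52, "z": 0, "ax": 0, "ay": 0, "az": 80, "claw": 0},
    {"x": 61, "y": 52, "z": 0, "ax": 0, "ay": 0, "az": 90, "claw": 0},
    {"x": 61, "y": 52, "z": 0, "ax": 0, "ay": 0, "az": 100, "claw": 0},
    {"x": 61, "y": 52, "z": 10, "ax": 0, "ay": 0, "az": 101.5, "claw": 0},
    {"x": 61, "y": 52, "z": 40, "ax": 0, "ay": 0, "az": 101.5, "claw": 0},
    {"x": 61, "y": 52, "z": 80, "ax": 0, "ay": 0, "az": 101.5, "claw": 0},
    {"x": 61, "y": 52, "z": 112, "ax": 0, "ay": 0, "az": 101.5, "claw": 0},
    {"x": 61, "y": 52, "z": 125, "ax": 0, "ay": 0, "az": 101.5, "claw": 0},
    {"x": 61, "y": 52, "z": 128, "ax": 0, "ay": 0, "az": 101.5, "claw": 0},
    {"x": 61, "y": 52, "z": 128, "ax": 0, "ay": 0, "az": 101.5, "claw": 0},
  ],
)

```text
t: 16.2
ee_pos: [533.5, -13.1, 62.1]
ee_rot: [0.0, 0.851, 0.525, 0.0]
wrist_force: [0.7, -0.2, 0.2]
grip_width: -0.1
finger_force: 0.0
```

Call:
apply_moves(
  increments=[
    {"x": -5, "y": -1, "z": 0, "ax": 0, "ay": 0, "az": 0, "claw": 0},
    {"x": -10, "y": -1, "z": 0, "ax": 0, "ay": 0, "az": 0, "claw": 0},
    {"x": -12.5, "y": -1, "z": 0, "ax": 0, "ay": 0, "az": 0, "claw": 0},
    {"x": -14, "y": -1, "z": 0, "ax": 0, "ay": 0, "az": 0, "claw": 0},
    {"x": -15.5, "y": -1, "z": 0, "ax": 0, "ay": 0, "az": 0, "claw": 0},
    {"x": -16.5, "y": -1, "z": 0, "ax": 0, "ay": 0, "az": 0, "claw": 0},
    {"x": -17.4, "y": -1, "z": 0, "ax": 0, "ay": 0, "az": 0, "claw": 0},
    {"x": -17.4, "y": -1, "z": 0, "ax": 0, "ay": 0, "az": 0, "claw": 0},
  ],
)

```text
t: 17.2
ee_pos: [524.5, -28.1, 61.3]
ee_rot: [-0.0, 0.851, 0.525, 0.0]
wrist_force: [0.9, 0.6, 1.0]
grip_width: -0.1
finger_force: 0.3
```

Call:
apply_moves(
  increments=[
    {"x": 6, "y": 0, "z": 0, "ax": 0, "ay": 0, "az": 0, "claw": 0},
    {"x": 15, "y": 0, "z": 0, "ax": 0, "ay": 0, "az": 0, "claw": 0},
    {"x": 18, "y": 0, "z": -10, "ax": 0, "ay": 0, "az": 0, "claw": 0},
    {"x": 18, "y": 0, "z": -50, "ax": 0, "ay": 0, "az": 0, "claw": 0},
    {"x": 18, "y": 0, "z": -100, "ax": 0, "ay": 0, "az": 0, "claw": 0},
    {"x": 18, "y": 0, "z": -128, "ax": 0, "ay": 0, "az": 0, "claw": 0},
    {"x": -10, "y": 0, "z": -128, "ax": 0, "ay": 0, "az": 0, "claw": 0},
    {"x": -50, "y": 0, "z": -128, "ax": 0, "ay": 0, "az": 0, "claw": 0},
    {"x": -85, "y": 0, "z": -128, "ax": 0, "ay": 0, "az": 0, "claw": 0},
    {"x": -105, "y": 0, "z": -128, "ax": 0, "ay": 0, "az": 0, "claw": 0},
    {"x": -109, "y": 0, "z": -128, "ax": 0, "ay": 0, "az": 0, "claw": 0},
    {"x": -109, "y": 0, "z": -128, "ax": 0, "ay": 0, "az": 0, "claw": 0},
  ],
)

```text
t: 18.7
ee_pos: [476.1, -124.9, 189.4]
ee_rot: [-0.0, 0.851, 0.525, 0.0]
wrist_force: [-0.3, 1.2, 0.6]
grip_width: 0.0
finger_force: 0.0
```

Run:
```python
from h import *
s=read_state(); print(s['t'],s['ee_pos'],s['wrist_force'])
im=capture('wrist'); pr=cam('wrist',s); pl=(509.2,-59.9); o=pr([[*pl,45]])[0]; x0,y0=int(o[0])-110,max(0,int(o[1])-90)
cv2.imwrite('pics/m9.png',cv2.resize(im[y0:y0+180,x0:x0+220],None,fx=3.3,fy=3.3,interpolation=cv2.INTER_CUBIC))
ext=lambda h:[np.round((h[:,i]-[x0,y0][i])[[h[:,i].argmin(),h[:,i].argmax()]]*3.3) .tolist() for i in (0,1)]
print('rim',ext(hullpts(pr,pl,[(50,45)],0)),'ring',ext(hullpts(pr,pl,[(36,45)],0)),'belly',ext(hullpts(pr,pl,[(25.5,18),(25.5,23)],45)),'lid',ext(hullpts(pr,pl,[(18.5,46)],45)))
im=capture('scene'); cv2.imwrite('pics/scene9.png',im); report(measure('scene',im,s,pot0=(509,-60)),'scene')
```

```text
18.7 [ 476.05061336 -124.9182167   189.37580435] [-0.26925942  1.21655317  0.55030109]
rim [[141.0, 591.0], [55.0, 521.0]] ring [[204.0, 528.0], [125.0, 460.0]] belly [[241.0, 490.0], [166.0, 424.0]] lid [[266.0, 464.0], [194.0, 399.0]]
scene pot [511.1 -60.5] pl [508.5 -59.7] off [ 2.7 -0.8] err [ 77. 129.]
```

View pics/m9.png

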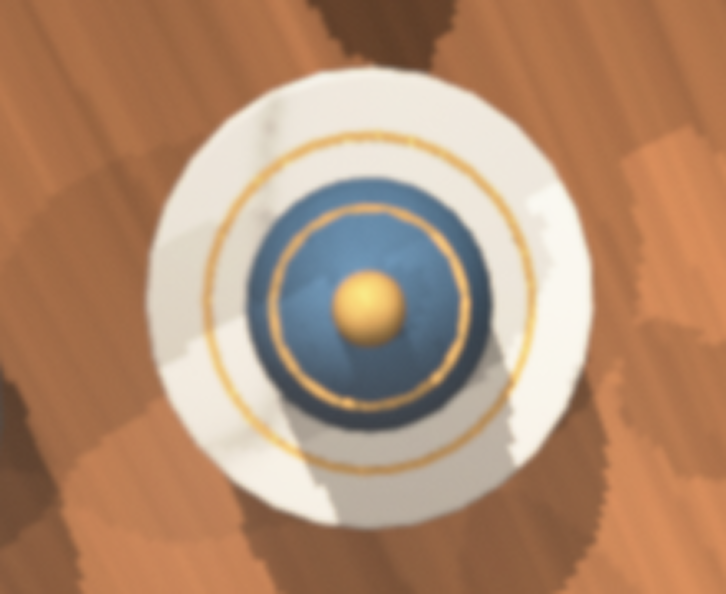

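The ring centre (370,302) and belly centre (369.5,305) agree to within about 0.3 mm once the projection is allowed for, and the pot is upright. Moving away and handing in.

Call:
apply_moves(
  increments=[
    {"x": 0, "y": 0, "z": -20, "ax": 0, "ay": 0, "az": 0, "claw": 0},
    {"x": -10, "y": 0, "z": -60, "ax": 0, "ay": 0, "az": 0, "claw": 0},
    {"x": -40, "y": 0, "z": -90, "ax": 0, "ay": 0, "az": 0, "claw": 0},
    {"x": -60, "y": 0, "z": -100, "ax": 0, "ay": 0, "az": 0, "claw": 0},
    {"x": -60, "y": 0, "z": -100, "ax": 0, "ay": 0, "az": 0, "claw": 0},
    {"x": -60, "y": 0, "z": -100, "ax": 0, "ay": 0, "az": 0, "claw": 0},
  ],
)

```text
t: 19.55
ee_pos: [448.8, -178.2, 288.4]
ee_rot: [-0.0, 0.851, 0.525, -0.0]
wrist_force: [0.1, 0.6, 0.7]
grip_width: 0.3
finger_force: 0.0
```

```bash
python3 -c "
from rig import *
print(read_state()['t'],finish_job())"
```

```text
the job is handed in; nothing more can be done
19.55 None
```

Job handed in at 19.55 s: in the last overhead view the blue sugar pot stood upright within about 1 mm of the plinth's centre after four light taps; the plinth had not shifted, and the arm moved clear.

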